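Seat a bamboo blank with the braked slide of a length gauge

TASK

Seat the bamboo blank in the length gauge: press down the round pad in the middle of the slide to free its brake and, keeping it pressed, push the slide along its rails until it has pushed the blank fully home against the stop. Then let the pad up so that the brake holds again, leaving the slide up against the blank. Do not force the slide while its brake is on, do not touch or lift the blank itself, and leave the other things on the bench where they are.

Things in the scene. Friction and masses are not known exactly. Their poses are not given: they have to be found in the camera images.
- gauge: Fixed steel gauge base, 460 x 120 mm, 36 mm high, with an aluminium V trough along its middle and a lipped rail along each long side. Origin: centre of its underside. Its x axis runs along the trough, in the direction in which the slide must be pushed (towards the stop); z is up.
- carriage (a joint): Travel of the aluminium slide (80 mm long along the rail, 96 mm wide, deck top 64 mm above the bench) along the gauge's x axis, in m, growing towards the stop; range 0 to 0.26; at 0 the slide's centre lies 180 mm behind the gauge's centre. While the brake is on, it takes some 12 to 20 N to drag it along by force (not allowed); with the pad well down it needs about 1.5 N, and about 2 N when it pushes the blank. It stays where it is left.
- pad (a joint): How far the slide's round pad is pressed down, in m: 0 up (brake on), 0.010 fully down. Sprung: the first 4 mm, over which the force rises to about 9 N, ease the brake off; from 4 mm on the brake is free and 10 to 12 N hold the pad down, so 5 to 8 mm is a good depth. It springs up when let go.
- pad_top (a point): Centre of the flat top of the round rubber pad (48 mm across, standing 14 mm proud of the slide's deck, 78 mm above the bench when up). The pad sits at the centre of the slide and travels with it; a fingertip pressed on it carries the slide along by friction.
- pusher_face (a point): Middle of the slide's upright front face that pushes the blank, 40 mm ahead of the pad's centre along the gauge's x axis, at the height of the blank's axis.
- stop_face (a point): Point on the stop's upright face, on the line of the blank's axis. The stop is a dark steel plate across the trough, 60 mm wide, its top 60 mm above the bench with a thin white line along the face's upper edge, two black clamp knobs behind it; it is fixed. Its x axis runs on along the push direction: the blank comes from its -x side.
- blank: Bamboo tube, 34 mm across and 100 mm long, about 50 g, lying loose in the V trough between slide and stop. Origin: its centre, about 36 mm above the bench; its x axis is its length, along the trough.
- tube_a: Bystander: bamboo tube standing on end beside the gauge, 40 mm across, 110 mm high. Origin: centre of its foot.
- tube_b: Bystander: bamboo tube standing on end on the gauge's other side, 44 mm across, 90 mm high. Origin: centre of its foot.
- wood_block: Bystander: wooden block 70 x 40 x 25 mm. Origin: centre of its underside.
- mallet: Bystander: wooden mallet lying to the right of the gauge (seen from the robot).
- bench_brush: Bystander: brush lying on the bench to the robot's left.
- glue_jar: Bystander: closed jar, 64 mm across, 80 mm high, to the left. Origin: centre of its foot.
- screwdriver: Bystander: screwdriver lying to the robot's right.
Things that resemble listed ones, but are neither listed nor needed, are in the scene too. Leave any red look-alike of the blank alone.

How it is judged (in metres and radians):
On the way, in this order (a step that is already met when the one before it is completed fails the run):
1. the pad is pressed down at least 3 mm with the slide still within 20 mm of where it stood (value of joint pad above 0.003 m and distance of pusher_face from where it was at the start of the episode below 0.02 m), for 0.05 s.
2. the slide has pushed the blank up against the stop (x of blank in the frame of stop_face above -0.053 m and x of pusher_face in the frame of stop_face above -0.106 m), for 0.1 s.
At the end, for the whole second after the job is handed in: The blank lies in the trough, its end within 3 mm of the stop; the slide's front face is within 6 mm of touching the blank pressed home (at most 106 mm from the stop); the pad is up (under 1 mm) and the slide at rest (all of step 2 and x of blank in the frame of stop_face below -0.045 m and z of blank in the frame of gauge below 0.042 m and angle between the x axis of blank and the x axis of gauge, either way round below 0.08 rad and value of joint pad below 0.001 m and velocity of joint carriage between -0.005 and 0.005 m/s).
It fails at once if the slide is forced along (over 15 mm/s) with its pad not pressed (under 1.5 mm) (value of joint pad below 0.0015 m and (velocity of joint carriage above 0.015 m/s or velocity of joint carriage below -0.015 m/s)).
It fails at once if the robot or its fingers touch the blank (over 0.5 N) (contact force between any of the arm, the fingers and blank above 0.5 N).
It fails at once if the blank is lifted out of its trough (over 10 mm) (z of blank in the frame of gauge above 0.046 m).
It fails at once if a bystander is moved by more than 15 mm (distance of any of tube_a, tube_b, wood_block, mallet, bench_brush, glue_jar, screwdriver from where it was at the start of the episode above 0.015 m).
It also fails if it takes over 38 s, if anything falls off the work surface, if the arm or the gripper's body presses on something with over 40 N, if the wrist force passes 120 N, or if a joint passes its speed limit or range.

ROBOT

A 6-joint arm with a two-finger parallel gripper is mounted at the origin on the work surface. World frame = base frame: x ahead of the robot, y to its left, z up, the work surface at z = 0. Lengths are in mm, angles in rad, forces in N, time in s.
With the tool pointing down it reaches from about 350 to 975 mm from the base axis. Payload 7.1 kg.
Tool frame: the origin (TCP) lies at the very end of the fingers, on their centre line; the grasp point (between the pads) lies 19 mm behind it (ctrl.tcp_to_grasp is the distance from the TCP to the grasp point, in mm); z points along the fingers, x is the direction in which the jaws open and shut, and the axes are right-handed (so a half turn about z gives the same grasp; the last joint's range is limited). The gripper opens to 88 mm and grips with 3 to 60 N. Pads are 20 mm wide; open, the fingers measure 115 mm over their backs; the gripper's body (75 mm by 178 mm) begins 61 mm behind the grasp point.
Start: joints at [1.168, 0.423, 1.63, -0, 1.089, -0.019], TCP at [233.997, 579.526, 187.975] pointing down, gripper open.
Joint ranges: [-3, 3], [-0.9, 2.11], [0.09, 2.58], [-1.31, 4.45], [0.11, 2.69], [-2.54, 2.54]. Speed limits (rad/s): [2.39, 2.39, 3.01, 3.14, 3.14, 3.14].

INTERFACE

Orientations are given as a rotation vector (axis times angle).
In Python, from workcell import get_obs, viewer, ctrl, masks_of gives the robot as it stands. The module is installed in compiled form; this text tells all that it offers.
- The arm moves only by the shell command python3 -m inch 'ROWS'. ROWS is JSON, a list of rows, each an object of numbers: "tx", "ty", "tz": the shift along the tool's x, y, z in cm; "ax", "ay", "az": the turn, a rotation vector about the tool's x, y, z in degrees; "jaw": the opening, from 0 (shut) to 1 (fully open). In form: [{"tx": .., "ty": .., "tz": .., "ax": .., "ay": .., "az": .., "jaw": ..}, ...]. A call has 1 to 12 rows; each row shifts and turns the commanded pose from where the row before left it, along the tool's axes as they then stand; what a row does not reach is not made up. A row lasts 1/8 s, in which the tool goes at most 62.5 mm and 10.7 degrees, less where a joint would pass 70% of its speed; a pose out of reach is approached as far as the arm can. A call is refused whole if a number of a shift passes 6.25 or a number of a turn 10.7, either way. A call with a gripper value outside its range is refused whole. The fingers move at their own pace and stop on an object; the grip force is fixed at half the most. Time passes only in rows, so rows that do not move let the fingers close. It gives the time, the measured TCP pose, the force and the opening at its end, in the units of the state.
- get_obs(): the state, without advancing time (a new reading comes with each control period).
- viewer.get_image(name): name is "scene" or "top" or "wrist"; returns (picture, depth): 420x560x3 uint8, red, green, blue; 420x560 float32, mm along the optical axis (not along the pixel's ray), 0 where there is no reading.
- viewer.get_calibration(name): a dict with "fx", "fy", "cx", "cy" (pixels), "rvec" (rotation vector, rad) and "tvec" (3), from world to camera coordinates, as OpenCV has them. Camera axes: x right, y down, z forward; pixel columns grow to the right and rows downward; lengths in mm; the calibration is good to about 2 mm. A picture is of the moment at which its call begins: read the wrist's pose just before it. get_calibration takes no time and is no camera call; for the wrist camera it gives the pose at the moment of the call.
- ctrl.close_job(): hands the job in, once; it reports no verdict.
Trained networks look in the newest picture that a camera, given by its name, has taken for a name from the list of things; names that differ only in an ending like _2 or _b are one class to them, and where a whole thing is asked for, a point or a joint stands for the part that bears it (a point fixed in the world has none). Each returns a list of dicts, best first, with "score" (0 to 1); they miss things now and then, are a little off and sometimes report something else, mostly with a low value. They report only what shows in the picture. A call takes as long as a camera call. They do not tell look-alikes from the thing itself.
- masks_of(camera, thing): "pixels" (420x560 bool, what is visible of it) and "location" ([column, row] in pixels, amid what is visible of it).
The state is a dict: "t": time; "qpos": joint angles; "qvel": joint speeds; "joint_torque": joint torques, N m; "ee_pos": TCP position; "orientation": TCP orientation; "ft_force": force on the tool from outside, world axes, zero at the start; "moment": the same for the moment, N m; "width": finger opening in mm.
Only numpy, scipy, OpenCV 4.12 (cv2) and the standard library are available. Lean on these libraries where they do the work, as an engineer would, in place of code of your own. Each camera call takes 0.05 s, during which the arm holds its last target. There are 200 camera calls.

## Working session

There is one attempt and no reset: what is moved stays moved. The work goes in short steps, Python scripts to look and compute and a shell command to move; the robot and the scene stay as the last step left them, time stands still between calls to the robot, and variables do not carry over. Pictures are saved under pics/ and viewed, about 8 in all and at most 12, crops included, and the job is handed in when it is done.

```bash
mkdir -p pics; cat > h.py <<'E'
import numpy as np, cv2
from workcell import get_obs, viewer, ctrl, masks_of
def snap(n,f=None):
    p,d=viewer.get_image(n)
    if f: cv2.imwrite('pics/'+f,p[:,:,::-1])
    return p,d
def cloud(n,d):
    c=viewer.get_calibration(n); R=cv2.Rodrigues(np.array(c['rvec'],float))[0]; t=np.array(c['tvec'],float).ravel()
    v,u=np.mgrid[:d.shape[0],:d.shape[1]]
    P=np.stack([(u-c['cx'])/c['fx']*d,(v-c['cy'])/c['fy']*d,d],-1)
    W=(P-t)@R
    W[d<=0]=np.nan
    return W
E
python3 - <<'E'
from h import *
ims=[]
for n in('scene','top'):
    p,d=snap(n,n+'0.png'); W=cloud(n,d); np.save(n+'0.npy',W)
    for th in('gauge','carriage','pad','blank','stop_face','tube_a','wood_block','mallet','glue_jar'):
        for m in masks_of(n,th)[:3]:
            w=W[m['pixels']]; print(n,th,round(m['score'],2),np.round(m['location']),m['pixels'].sum(),np.round(np.nanmedian(w,0)),np.round(np.nanmax(w[:,2])))
o=get_obs();print(o['t'],o['ee_pos'],o['orientation'],o['ft_force'])
E
```

```text
scene gauge 0.8 [285. 227.] 4217 [531.  -4.  29.] 84.0
scene gauge 0.67 [255. 227.] 750 [502. -80.  64.] 84.0
scene carriage 0.61 [253. 228.] 695 [502. -80.  64.] 84.0
scene pad 0.62 [255. 222.] 146 [489. -75.  77.] 84.0
scene blank 0.73 [396. 249.] 362 [782. 196.  29.] 37.0
scene blank 0.6 [302. 220.] 394 [544.  56.  46.] 56.0
scene stop_face 0.83 [344. 214.] 333 [595. 184.  44.] 64.0
scene tube_a 0.77 [313. 241.] 454 [650.  15.  62.] 94.0
scene tube_a 0.76 [251. 204.] 360 [397. -31.  79.] 113.0
scene wood_block 0.48 [315. 200.] 252 [453. 172.  23.] 31.0
scene wood_block 0.46 [398. 188.] 475 [615. 407.  52.] 84.0
scene wood_block 0.35 [256. 228.] 730 [503. -80.  64.] 84.0
scene mallet 0.57 [201. 364.] 1422 [ 764. -411.   23.] 31.0
scene glue_jar 0.88 [397. 188.] 500 [615. 407.  52.] 84.0
top gauge 0.71 [273. 220.] 6806 [519.  24.  32.] 83.0
top carriage 0.88 [303. 228.] 1233 [482. -73.  65.] 83.0
top pad 0.82 [307. 229.] 293 [482. -74.  78.] 83.0
top blank 0.87 [202. 122.] 491 [768. 200.  30.] 38.0
top blank 0.73 [254. 208.] 492 [534.  59.  50.] 58.0
top stop_face 0.77 [201. 188.] 572 [584. 192.  43.] 64.0
top tube_a 0.62 [267. 167.] 332 [627.  24.  89.] 95.0
top tube_a 0.54 [286. 268.] 237 [383. -25. 110.] 115.0
top wood_block 0.59 [207. 243.] 444 [446. 175.  24.] 31.0
top wood_block 0.22 [254. 208.] 489 [533.  57.  50.] 58.0
top mallet 0.95 [428. 150.] 1241 [ 717. -408.   23.] 31.0
top mallet 0.5 [306. 232.] 1210 [482. -73.  65.] 83.0
top glue_jar 0.69 [113. 180.] 664 [595. 413.  77.] 86.0
1.0 [234.01685115 579.55130376 188.00434553] [-2.60433100e+00 -1.75696972e+00 -9.79284481e-05] [ 0.23546152 -0.2879426   0.00039137]
```

View pics/top0.png

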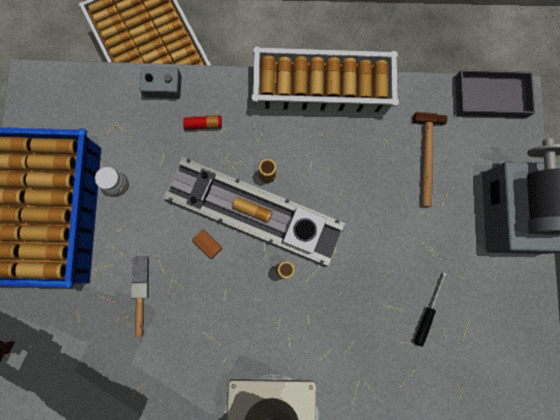

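View pics/scene0.png

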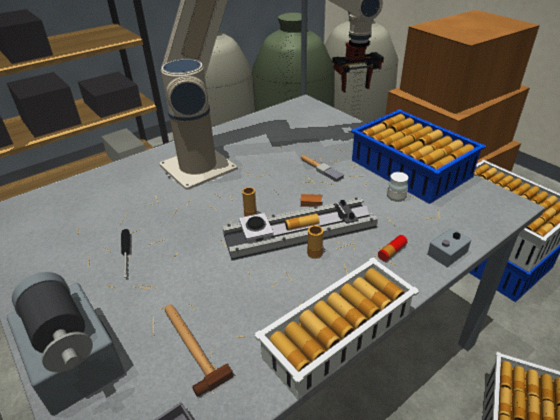

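The bamboo tube in the trough (top 254,208; beside the slide at 303,228) is the blank. The red tube (202,122) lies off the gauge and is the look-alike. The stop is at (201,188). Next I'll measure the axis, the pad and the travel, and make a crop to confirm.

```bash
cat > meas.py <<'E'
from h import *
from scipy.spatial.transform import Rotation as Rr
def measure(name='top',f=None):
    p,d=snap(name,f); W=cloud(name,d); M={}
    for th in('gauge','pad','blank','stop_face','carriage'):
        r=masks_of(name,th)
        if th=='blank': r=[m for m in r if np.nanmedian(W[m['pixels']][:,2])>42]
        if r: M[th]=W[cv2.erode(r[0]['pixels'].astype(np.uint8),np.ones((2,2)))>0]
    return p,W,M
if __name__=='__main__':
    p,W,M=measure()
    g=M['gauge'];g=g[np.isfinite(g[:,0])]
    (c,s,a)=cv2.minAreaRect(g[:,:2].astype(np.float32)); print('rect',c,s,a)
    b=cv2.boxPoints((c,s,a)); e=b[1]-b[0] if np.linalg.norm(b[1]-b[0])>np.linalg.norm(b[2]-b[1]) else b[2]-b[1]
    e=e/np.linalg.norm(e); e*=np.sign(e[1]); n=np.array([-e[1],e[0]]); c=np.array(c)
    print('axis',e,np.degrees(np.arctan2(e[1],e[0])))
    for k,w in M.items():
        w=w[np.isfinite(w[:,0])]
        if k=='pad': w=w[w[:,2]>74]
        if k=='blank': w=w[w[:,2]>44]
        s=(w[:,:2]-c)@e; l=(w[:,:2]-c)@n
        print(k,len(w),'s',np.percentile(s,[1,50,99]).round(1),'l',np.percentile(l,[1,50,99]).round(1),'z',np.percentile(w[:,2],[5,50,95]).round(1),'ctr',((w[:,:2].max(0)+w[:,:2].min(0))/2).round(1))
    o=get_obs(); R=Rr.from_rotvec(o['orientation']).as_matrix(); print(R.round(3),o['ee_pos'].round(1) if hasattr(o['ee_pos'],'round') else o['ee_pos'])
    cv2.imwrite('pics/crop1.png',cv2.resize(p[140:290,140:360,::-1],None,fx=3.5,fy=3.5,interpolation=cv2.INTER_CUBIC))
E
python3 meas.py
```

```text
rect (532.8048706054688, 56.78550720214844) (472.83154296875, 119.53418731689453) 68.69853210449219
axis [0.36327523 0.9316819 ] 68.69852
gauge 6901 s [-227.2  -31.9  223.4] l [-57.6   1.8  58.5] z [ 9.5 32.3 67.6] ctr [531.1  51.6]
pad 240 s [-161.4 -140.8 -120.3] l [-18.8   1.8  21. ] z [74.7 78.  81.3] ctr [480.2 -74. ]
blank 385 s [-44.9  -0.   46.9] l [-13.4   0.4  13.7] z [45.3 51.1 55.4] ctr [531.9  57. ]
stop_face 510 s [127.2 143.8 162.2] l [-45.    2.   46.9] z [37.7 43.7 61.4] ctr [582.8 191.2]
carriage 1060 s [-178.  -140.6 -104.6] l [-44.2   1.3  43.7] z [61.2 65.2 79.6] ctr [481.9 -75.4]
[[ 0.374  0.927  0.   ]
 [ 0.927 -0.374  0.   ]
 [ 0.    -0.    -1.   ]] [234.  579.5 188. ]
```

View pics/crop1.png

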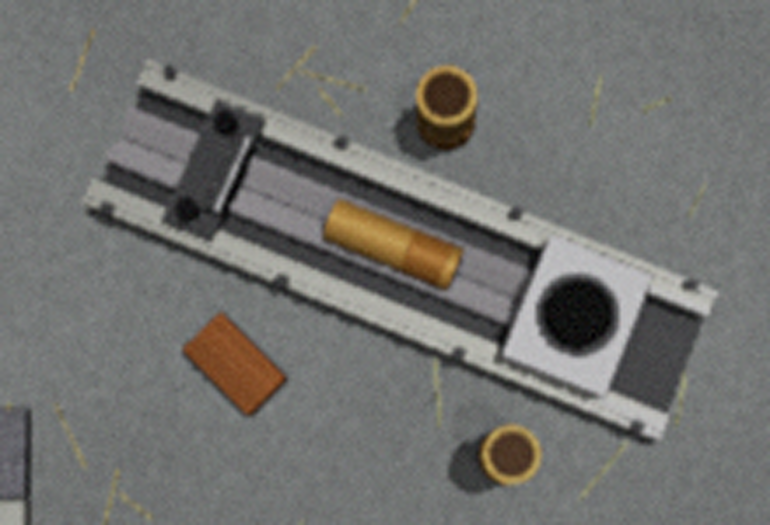

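```bash
python3 -m inch '[{"tx":-2,"ty":1.8,"jaw":0},{"tx":-4,"ty":3.7,"jaw":0},{"tx":-5,"ty":4.6,"jaw":0},{"tx":-5,"ty":4.6,"jaw":0},{"tx":-5,"ty":4.6,"jaw":0},{"tx":-5,"ty":4.6,"jaw":0},{"tx":-5,"ty":4.6,"jaw":0},{"tx":-5,"ty":4.6,"jaw":0},{"tx":-5,"ty":4.6,"jaw":0},{"tx":-5,"ty":4.6,"jaw":0},{"tx":-3.3,"ty":3.2,"az":-0.7,"jaw":0},{"tx":-2,"ty":1.8,"jaw":0}]'
```

```text
$[0]: bad value
```

```bash
python3 -m inch '[{"tx":-2,"ty":1.8,"tz":0,"ax":0,"ay":0,"az":0,"jaw":0},{"tx":-4,"ty":3.7,"tz":0,"ax":0,"ay":0,"az":0,"jaw":0},{"tx":-4.2,"ty":3.9,"tz":0,"ax":0,"ay":0,"az":0,"jaw":0},{"tx":-4.2,"ty":3.9,"tz":0,"ax":0,"ay":0,"az":0,"jaw":0},{"tx":-4.2,"ty":3.9,"tz":0,"ax":0,"ay":0,"az":0,"jaw":0},{"tx":-4.2,"ty":3.9,"tz":0,"ax":0,"ay":0,"az":0,"jaw":0},{"tx":-4.2,"ty":3.9,"tz":0,"ax":0,"ay":0,"az":0,"jaw":0},{"tx":-4.2,"ty":3.9,"tz":0,"ax":0,"ay":0,"az":0,"jaw":0},{"tx":-4.2,"ty":3.9,"tz":0,"ax":0,"ay":0,"az":0,"jaw":0},{"tx":-4.2,"ty":3.9,"tz":0,"ax":0,"ay":0,"az":0,"jaw":0},{"tx":-4.2,"ty":3.9,"tz":0,"ax":0,"ay":0,"az":0,"jaw":0},{"tx":-2,"ty":1.8,"tz":0,"ax":0,"ay":0,"az":-0.7,"jaw":0}]'
```

```text
t: 2.8
ee_pos: [456.6, -6.5, 188.3]
orientation: [2.595, 1.769, 0.001]
ft_force: [0.2, 1.3, 0.9]
width: 0.0
```

```bash
python3 -m inch '[{"tx":-2.5,"ty":2.2,"tz":0,"ax":0,"ay":0,"az":0,"jaw":0},{"tx":-2.4,"ty":2.1,"tz":1,"ax":0,"ay":0,"az":0,"jaw":0},{"tx":0,"ty":0,"tz":3,"ax":0,"ay":0,"az":0,"jaw":0},{"tx":0,"ty":0,"tz":3,"ax":0,"ay":0,"az":0,"jaw":0},{"tx":0,"ty":0,"tz":1.5,"ax":0,"ay":0,"az":0,"jaw":0},{"tx":0,"ty":0,"tz":0.5,"ax":0,"ay":0,"az":0,"jaw":0},{"tx":0,"ty":0,"tz":0,"ax":0,"ay":0,"az":0,"jaw":0},{"tx":0,"ty":0,"tz":0,"ax":0,"ay":0,"az":0,"jaw":0}]'
python3 - <<'E'
from h import *
p,d=snap('scene'); p2,d2=snap('wrist')
cv2.imwrite('pics/c2.png',np.vstack([cv2.resize(p[170:270,210:400,::-1],(560,295),interpolation=cv2.INTER_CUBIC),cv2.resize(p2[:,:,::-1],(560,300))[:,:]])[:595])
o=get_obs();print(o['t'],o['ee_pos'],o['ft_force'])
E
```

```text
t: 3.8
ee_pos: [478.7, -65.2, 98.8]
orientation: [2.592, 1.772, 0.002]
ft_force: [-0.1, -0.0, 0.7]
width: 0.5
3.9 [478.54568068 -65.22543776  98.75216197] [0.87940179 0.51502947 0.18504041]
```

View pics/c2.png

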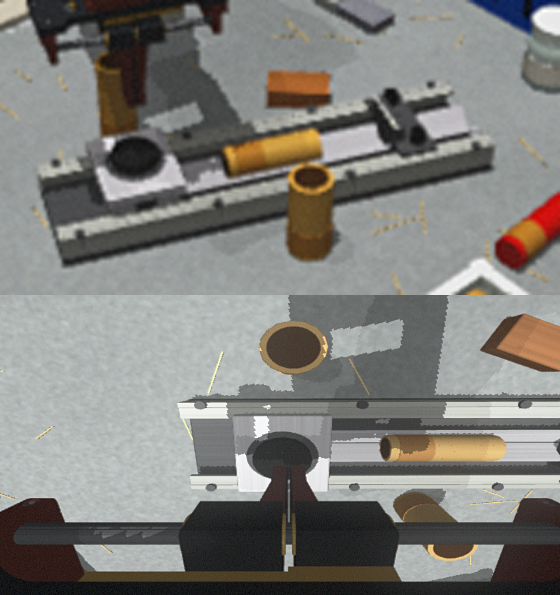

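```bash
python3 - <<'E'
from h import *
o=get_obs();print(o['ee_pos'])
def pr(n,P):
    c=viewer.get_calibration(n);K=np.array([[c['fx'],0,c['cx']],[0,c['fy'],c['cy']],[0,0,1]],float)
    return cv2.projectPoints(np.array([P],float),np.array(c['rvec'],float),np.array(c['tvec'],float),K,None)[0].ravel().round(1)
for n in('scene','wrist','top'):
    q=pr(n,o['ee_pos']);q2=pr(n,[481.5,-74,78]);print(n,q,q2)
    if n=='scene': print('crop',(q-[210,170])*2.95,(q2-[210,170])*2.95)
    else: print('crop',q*[1,300/420]+[0,295],q2*[1,300/420]+[0,295])
p,d=snap('wrist'); W=cloud('wrist',d)
for m in masks_of('wrist','pad')[:2]:
    w=W[m['pixels']]; w=w[w[:,2]>74]; w=w[w[:,2]<84]; print(m['score'],m['location'],len(w),w.min(0).round(1),w.max(0).round(1),np.median(w,0).round(1))
    (c,r)=cv2.minEnclosingCircle(w[:,:2].astype(np.float32));print(c,r)
E
```

```text
[478.54568068 -65.22543776  98.75216197]
scene [255.5 213.4] [254.  220.6]
crop [134.225 128.03 ] [129.8  149.27]
wrist [287.9 233.4] [278.9 230.1]
crop [287.9        461.71428571] [278.9        459.35714286]
top [302.2 229.6] [305.  229.4]
crop [302.2 459. ] [305.         458.85714286]
0.92 [279.9, 219.5] 2063 [459.6 -95.4  74. ] [501.7 -48.3  80.6] [477.8 -70.1  78.7]
(483.0667724609375, -72.01360321044922) 23.829063415527344
```

```bash
python3 -m inch '[{"tx":-0.6,"ty":0.6,"tz":0.5,"ax":0,"ay":0,"az":0,"jaw":0},{"tx":0,"ty":0,"tz":0.7,"ax":0,"ay":0,"az":0,"jaw":0},{"tx":0,"ty":0,"tz":0.4,"ax":0,"ay":0,"az":0,"jaw":0},{"tx":0,"ty":0,"tz":0,"ax":0,"ay":0,"az":0,"jaw":0},{"tx":0,"ty":0,"tz":0,"ax":0,"ay":0,"az":0,"jaw":0}]'
python3 - <<'E'
from h import *
p,d=snap('scene')
cv2.imwrite('pics/c3.png',cv2.resize(p[170:260,210:370,::-1],None,fx=4.5,fy=4.5,interpolation=cv2.INTER_CUBIC))
E
```

```text
t: 4.62
ee_pos: [481.3, -72.9, 81.9]
orientation: [-2.593, -1.773, 0.0]
ft_force: [0.7, 0.6, -0.2]
width: 0.9
```

View pics/c3.png

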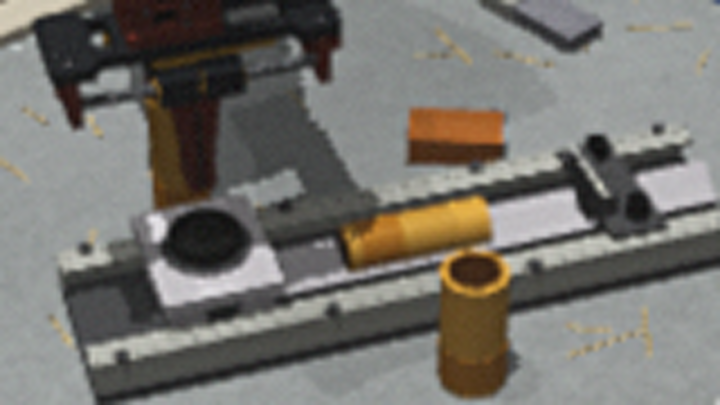

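The scene picture shows the fingertip (203,190 in the crop) ending above and behind the pad (207,235). That is higher than the reported TCP would put it, so I'll check the real tip position with depth.

```bash
python3 - <<'E'
from h import *
o=get_obs();print(o['ee_pos'])
p,d=snap('scene');W=cloud('scene',d)
for r in range(196,228,2): print(r,[tuple(W[r,c].round().astype(int)) if d[r,c]>0 else None for c in (253,255,257)])
p,d=snap('wrist');W=cloud('wrist',d);c=np.array([481.3,-72.9])
near=(np.abs(W[...,:2]-c).max(-1)<60)&(W[...,2]>84)&(W[...,2]<140)
w=W[near];
for z in range(84,140,6):
    k=w[(w[:,2]>=z)&(w[:,2]<z+6)]
    if len(k): print(z,len(k),k.min(0).round(),k.max(0).round())
p,d=snap('top');W=cloud('top',d)
for m in masks_of('top','carriage')[:1]: print(m['location'])
E
```

```text
[481.40854601 -72.9145596   82.03815769]
196 [(np.int64(492), np.int64(-78), np.int64(175)), (np.int64(493), np.int64(-72), np.int64(172)), (np.int64(496), np.int64(-67), np.int64(172))]
198 [(np.int64(492), np.int64(-78), np.int64(168)), (np.int64(494), np.int64(-73), np.int64(166)), (np.int64(499), np.int64(-70), np.int64(168))]
200 [(np.int64(494), np.int64(-80), np.int64(163)), (np.int64(493), np.int64(-73), np.int64(159)), (np.int64(500), np.int64(-71), np.int64(162))]
202 [(np.int64(491), np.int64(-79), np.int64(154)), (np.int64(494), np.int64(-74), np.int64(154)), (np.int64(494), np.int64(-67), np.int64(150))]
204 [(np.int64(491), np.int64(-79), np.int64(147)), (np.int64(493), np.int64(-74), np.int64(146)), (np.int64(497), np.int64(-70), np.int64(145))]
206 [(np.int64(493), np.int64(-81), np.int64(142)), (np.int64(492), np.int64(-74), np.int64(138)), (np.int64(496), np.int64(-70), np.int64(138))]
208 [(np.int64(491), np.int64(-80), np.int64(133)), (np.int64(493), np.int64(-75), np.int64(132)), (np.int64(496), np.int64(-70), np.int64(131))]
210 [(np.int64(490), np.int64(-80), n
[... 775 characters left out ...]
), (np.int64(483), np.int64(-64), np.int64(76))]
222 [(np.int64(487), np.int64(-81), np.int64(80)), (np.int64(487), np.int64(-75), np.int64(77)), (np.int64(494), np.int64(-72), np.int64(79))]
224 [(np.int64(491), np.int64(-85), np.int64(77)), (np.int64(495), np.int64(-80), np.int64(77)), (np.int64(502), np.int64(-78), np.int64(80))]
226 [(np.int64(498), np.int64(-90), np.int64(77)), (np.int64(503), np.int64(-86), np.int64(77)), (np.int64(503), np.int64(-79), np.int64(74))]
114 48 [468. -76. 117.] [474. -60. 120.]
120 144 [467. -77. 120.] [475. -60. 126.]
126 148 [467. -77. 126.] [474. -60. 132.]
132 176 [467. -77. 132.] [474. -60. 138.]
138 72 [467. -77. 138.] [475. -60. 140.]
[426.9, 149.2]
```

By depth the tip is truly at z ≈ 113 over (481,-72), about 31 mm above the reported 82. XY agrees. I'll go down in stages and use the force reading to find contact.

```bash
python3 -m inch '[{"tx":0,"ty":0,"tz":0.4,"ax":0,"ay":0,"az":0,"jaw":0},{"tx":0,"ty":0,"tz":0.4,"ax":0,"ay":0,"az":0,"jaw":0},{"tx":0,"ty":0,"tz":0,"ax":0,"ay":0,"az":0,"jaw":0}]'
```

```text
t: 5.25
ee_pos: [481.0, -72.9, 73.5]
orientation: [-2.593, -1.773, 0.001]
ft_force: [0.2, 0.2, -0.7]
width: 0.6
```

No contact at 73.5, which confirms the offset. I'll continue down to about 52, where the true tip should be near 83.

```bash
python3 -m inch '[{"tx":0,"ty":0,"tz":0.7,"ax":0,"ay":0,"az":0,"jaw":0},{"tx":0,"ty":0,"tz":0.7,"ax":0,"ay":0,"az":0,"jaw":0},{"tx":0,"ty":0,"tz":0.5,"ax":0,"ay":0,"az":0,"jaw":0},{"tx":0,"ty":0,"tz":0,"ax":0,"ay":0,"az":0,"jaw":0},{"tx":0,"ty":0,"tz":0,"ax":0,"ay":0,"az":0,"jaw":0}]'
python3 - <<'E'
from h import *
p,d=snap('scene');W=cloud('scene',d)
for r in range(208,228): print(r,W[r,255].round())
E
```

```text
t: 5.88
ee_pos: [481.4, -73.0, 55.0]
orientation: [2.594, 1.773, 0.0]
ft_force: [0.2, 0.2, -0.9]
width: 0.8
208 [489. -72. 128.]
209 [490. -73. 125.]
210 [492. -75. 124.]
211 [491. -74. 119.]
212 [491. -75. 116.]
213 [491. -75. 113.]
214 [491. -75. 109.]
215 [492. -76. 106.]
216 [490. -75. 101.]
217 [490. -75.  97.]
218 [489. -75.  93.]
219 [491. -76.  91.]
220 [481. -70.  78.]
221 [485. -73.  78.]
222 [489. -76.  79.]
223 [491. -78.  77.]
224 [493. -79.  75.]
225 [498. -83.  77.]
226 [501. -85.  76.]
227 [503. -86.  74.]
```

```bash
for i in 1; do python3 -m inch '[{"tx":0,"ty":0,"tz":0.4,"ax":0,"ay":0,"az":0,"jaw":0},{"tx":0,"ty":0,"tz":0.3,"ax":0,"ay":0,"az":0,"jaw":0},{"tx":0,"ty":0,"tz":0,"ax":0,"ay":0,"az":0,"jaw":0}]'; python3 -m inch '[{"tx":0,"ty":0,"tz":0.2,"ax":0,"ay":0,"az":0,"jaw":0},{"tx":0,"ty":0,"tz":0,"ax":0,"ay":0,"az":0,"jaw":0}]'; done
```

```text
t: 6.3
ee_pos: [481.1, -72.9, 47.7]
orientation: [-2.593, -1.773, 0.001]
ft_force: [-0.6, -0.6, 0.0]
width: 0.3
t: 6.55
ee_pos: [481.2, -72.9, 45.9]
orientation: [-2.593, -1.773, 0.0]
ft_force: [-0.3, 0.9, 0.3]
width: 0.8
```

```bash
python3 -m inch '[{"tx":0,"ty":0,"tz":0.2,"ax":0,"ay":0,"az":0,"jaw":0},{"tx":0,"ty":0,"tz":0,"ax":0,"ay":0,"az":0,"jaw":0}]'; python3 -m inch '[{"tx":0,"ty":0,"tz":0.2,"ax":0,"ay":0,"az":0,"jaw":0},{"tx":0,"ty":0,"tz":0,"ax":0,"ay":0,"az":0,"jaw":0}]'
```

```text
t: 6.8
ee_pos: [481.3, -72.9, 43.9]
orientation: [-2.593, -1.773, 0.0]
ft_force: [-0.1, 0.1, 0.6]
width: 0.5
t: 7.05
ee_pos: [481.4, -73.0, 42.1]
orientation: [2.594, 1.773, 0.0]
ft_force: [-0.6, 0.3, 4.6]
width: 0.5
```

Contact is at about ee z 44, with 4.6 N at 42.1. I'll press to about 6.5 mm.

```bash
python3 -m inch '[{"tx":0,"ty":0,"tz":0.2,"ax":0,"ay":0,"az":0,"jaw":0},{"tx":0,"ty":0,"tz":0.1,"ax":0,"ay":0,"az":0,"jaw":0},{"tx":0,"ty":0,"tz":0,"ax":0,"ay":0,"az":0,"jaw":0}]'; python3 -m inch '[{"tx":0,"ty":0,"tz":0.1,"ax":0,"ay":0,"az":0,"jaw":0},{"tx":0,"ty":0,"tz":0.05,"ax":0,"ay":0,"az":0,"jaw":0},{"tx":0,"ty":0,"tz":0,"ax":0,"ay":0,"az":0,"jaw":0}]'
```

```text
t: 7.42
ee_pos: [481.5, -73.0, 39.4]
orientation: [2.593, 1.773, 0.0]
ft_force: [-2.4, 0.8, 10.1]
width: 0.3
t: 7.8
ee_pos: [481.5, -73.0, 38.1]
orientation: [2.593, 1.773, 0.0]
ft_force: [-1.8, 0.2, 9.2]
width: 0.7
```

```bash
python3 -m inch '[{"tx":0.1,"ty":0,"tz":0,"ax":0,"ay":0,"az":0,"jaw":0},{"tx":0.2,"ty":0,"tz":0,"ax":0,"ay":0,"az":0,"jaw":0},{"tx":0.3,"ty":0,"tz":0,"ax":0,"ay":0,"az":0,"jaw":0},{"tx":0.4,"ty":0,"tz":0,"ax":0,"ay":0,"az":0,"jaw":0},{"tx":0.4,"ty":0,"tz":0,"ax":0,"ay":0,"az":0,"jaw":0},{"tx":0.4,"ty":0,"tz":0,"ax":0,"ay":0,"az":0,"jaw":0},{"tx":0.2,"ty":0,"tz":0,"ax":0,"ay":0,"az":0,"jaw":0},{"tx":0,"ty":0,"tz":0,"ax":0,"ay":0,"az":0,"jaw":0}]'
python3 - <<'E'
from h import *
from workcell import *
p,d=snap('wrist','w4.png');W=cloud('wrist',d);c=np.array([532.8,56.8]);e=np.array([.3633,.9317])
for th in('carriage','blank'):
  for m in masks_of('wrist',th)[:2]:
    w=W[m['pixels']];w=w[np.isfinite(w[:,0])];s=(w[:,:2]-c)@e;print(th,m['score'],m['location'],np.percentile(s,[1,50,99]).round(1),np.median(w,0).round())
E
```

```text
t: 8.8
ee_pos: [488.8, -54.1, 38.1]
orientation: [2.593, 1.773, 0.001]
ft_force: [-2.6, 1.3, 10.5]
width: 0.4
carriage 0.78 [291.1, 220.0] [-156.9 -117.4  -79. ] [471. -43.  65.]
carriage 0.16 [451.1, 373.6] [-13.7  -2.4  23.2] [617.  22.  69.]
blank 0.79 [466.1, 231.3] [-44.5   1.4  54.4] [529.  60.  51.]
```

View pics/w4.png

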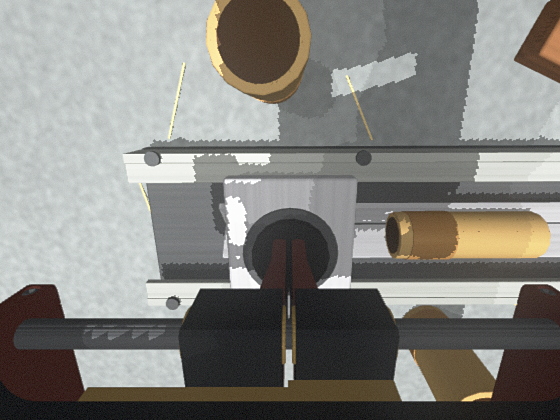

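The pad (290,250) is under the fingertip and the slide has followed by about 20 mm. The blank (470,235) is still ahead of it. Pushing on.

```bash
python3 -m inch '[{"tx":0.2,"ty":0,"tz":0,"ax":0,"ay":0,"az":0,"jaw":0},{"tx":0.4,"ty":0,"tz":0,"ax":0,"ay":0,"az":0,"jaw":0},{"tx":0.5,"ty":0,"tz":0,"ax":0,"ay":0,"az":0,"jaw":0},{"tx":0.5,"ty":0,"tz":0,"ax":0,"ay":0,"az":0,"jaw":0},{"tx":0.5,"ty":0,"tz":0,"ax":0,"ay":0,"az":0,"jaw":0},{"tx":0.3,"ty":0,"tz":0,"ax":0,"ay":0,"az":0,"jaw":0},{"tx":0.3,"ty":0,"tz":0,"ax":0,"ay":0,"az":0,"jaw":0},{"tx":0.3,"ty":0,"tz":0,"ax":0,"ay":0,"az":0,"jaw":0},{"tx":0.4,"ty":0,"tz":0,"ax":0,"ay":0,"az":0,"jaw":0},{"tx":0.5,"ty":0,"tz":0,"ax":0,"ay":0,"az":0,"jaw":0},{"tx":0.5,"ty":0,"tz":0,"ax":0,"ay":0,"az":0,"jaw":0},{"tx":0.5,"ty":0,"tz":0,"ax":0,"ay":0,"az":0,"jaw":0}]'
python3 -m inch '[{"tx":0.5,"ty":0,"tz":0,"ax":0,"ay":0,"az":0,"jaw":0},{"tx":0.5,"ty":0,"tz":0,"ax":0,"ay":0,"az":0,"jaw":0},{"tx":0.5,"ty":0,"tz":0,"ax":0,"ay":0,"az":0,"jaw":0},{"tx":0.5,"ty":0,"tz":0,"ax":0,"ay":0,"az":0,"jaw":0},{"tx":0.5,"ty":0,"tz":0,"ax":0,"ay":0,"az":0,"jaw":0},{"tx":0.5,"ty":0,"tz":0,"ax":0,"ay":0,"az":0,"jaw":0},{"tx":0.4,"ty":0,"tz":0,"ax":0,"ay":0,"az":0,"jaw":0},{"tx":0.3,"ty":0,"tz":0,"ax":0,"ay":0,"az":0,"jaw":0},{"tx":0.2,"ty":0,"tz":0,"ax":0,"ay":0,"az":0,"jaw":0},{"tx":0,"ty":0,"tz":0,"ax":0,"ay":0,"az":0,"jaw":0}]'
cat > look.py <<'E'
import sys
from h import *
f=sys.argv[1];c=np.array([532.8,56.8]);e=np.array([.3633,.9317])
for cam in('wrist','top'):
  p,d=snap(cam,cam+f);W=cloud(cam,d)
  for th in('carriage','blank','stop_face'):
   for m in masks_of(cam,th)[:2]:
    w=W[m['pixels']];w=w[np.isfinite(w[:,0])]
    if len(w): s=(w[:,:2]-c)@e;print(cam,th,round(m['score'],2),np.round(m['location']),np.percentile(s,[1,50,99]).round(1),np.median(w,0).round())
E
python3 look.py 5.png
```

```text
t: 10.45
ee_pos: [506.3, -8.6, 38.0]
orientation: [-2.594, -1.773, 0.0]
ft_force: [-3.1, -0.6, 10.0]
width: 0.3
t: 11.7
ee_pos: [520.4, 27.9, 38.0]
orientation: [-2.593, -1.773, 0.0]
ft_force: [-3.2, 0.0, 10.6]
width: 0.4
wrist carriage 0.64 [294. 221.] [-68.8 -29.5   8.5] [502.  39.  65.]
wrist blank 0.86 [420. 232.] [ 13.8  59.9 108.3] [550. 114.  51.]
wrist stop_face 0.88 [533. 235.] [128.4 130.2 164.4] [576. 183.  44.]
top blank 0.76 [203. 122.] [172.7 218.6 265.9] [768. 200.  30.]
top blank 0.68 [265. 160.] [-4.1 12.4 24.4] [647.  25.  90.]
top stop_face 0.86 [200. 188.] [126.9 144.7 166.2] [585. 191.  43.]
```

View pics/wrist5.png

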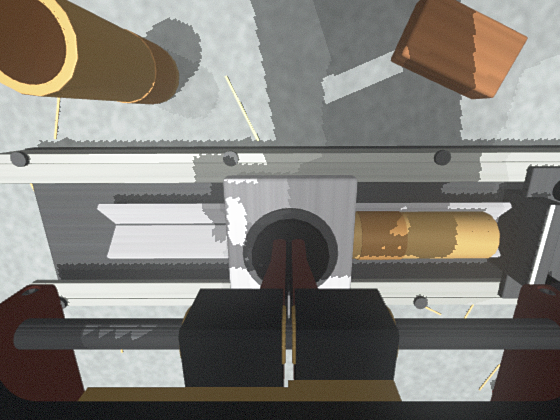

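The blank (430,235) sits against the slide, with about 18–20 mm left to the stop (505,235). I'll push 16 mm and then go in small steps.

```bash
python3 -m inch '[{"tx":0.2,"ty":0,"tz":0,"ax":0,"ay":0,"az":0,"jaw":0},{"tx":0.4,"ty":0,"tz":0,"ax":0,"ay":0,"az":0,"jaw":0},{"tx":0.4,"ty":0,"tz":0,"ax":0,"ay":0,"az":0,"jaw":0},{"tx":0.4,"ty":0,"tz":0,"ax":0,"ay":0,"az":0,"jaw":0},{"tx":0.2,"ty":0,"tz":0,"ax":0,"ay":0,"az":0,"jaw":0},{"tx":0,"ty":0,"tz":0,"ax":0,"ay":0,"az":0,"jaw":0}]'
python3 -m inch '[{"tx":0.15,"ty":0,"tz":0,"ax":0,"ay":0,"az":0,"jaw":0},{"tx":0.1,"ty":0,"tz":0,"ax":0,"ay":0,"az":0,"jaw":0}]'
python3 -m inch '[{"tx":0.1,"ty":0,"tz":0,"ax":0,"ay":0,"az":0,"jaw":0},{"tx":0.1,"ty":0,"tz":0,"ax":0,"ay":0,"az":0,"jaw":0}]'
```

```text
t: 12.85
ee_pos: [526.1, 42.9, 38.0]
orientation: [-2.593, -1.773, 0.0]
ft_force: [-3.9, 0.1, 10.0]
width: 0.6
t: 13.1
ee_pos: [526.9, 44.9, 38.0]
orientation: [-2.593, -1.773, 0.001]
ft_force: [-3.1, -0.1, 10.9]
width: 0.1
t: 13.35
ee_pos: [527.4, 46.4, 38.0]
orientation: [-2.593, -1.773, 0.002]
ft_force: [-3.6, -5.6, 11.0]
width: 0.4
```

The axial force has jumped (y −5.6 N), so the blank is at the stop. One more millimetre, hold, then check.

```bash
python3 -m inch '[{"tx":0.1,"ty":0,"tz":0,"ax":0,"ay":0,"az":0,"jaw":0},{"tx":0,"ty":0,"tz":0,"ax":0,"ay":0,"az":0,"jaw":0},{"tx":0,"ty":0,"tz":0,"ax":0,"ay":0,"az":0,"jaw":0}]'
python3 look.py 6.png
```

```text
t: 13.72
ee_pos: [527.6, 46.8, 37.9]
orientation: [2.593, 1.773, -0.003]
ft_force: [-4.7, -4.3, 10.3]
width: 0.7
wrist carriage 0.96 [287. 220.] [-49.2 -10.4  28.3] [509.  58.  65.]
wrist blank 0.74 [424. 233.] [ 33.6  80.4 128.1] [557. 134.  51.]
wrist blank 0.63 [483. 392.] [172.6 179.1 191.9] [762. 160.  13.]
wrist stop_face 0.74 [514. 223.] [128.7 137.8 168.2] [571. 190.  45.]
top blank 0.67 [205. 121.] [173.6 217.4 263.8] [768. 198.  31.]
top blank 0.32 [427. 325.] [-538.2 -517.  -504.9] [ 253. -389.   21.]
top stop_face 0.95 [202. 186.] [127.1 146.5 165.8] [586. 193.  43.]
```

View pics/wrist6.png

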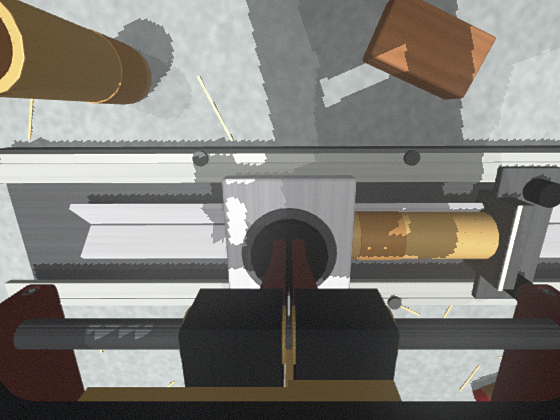

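The blank's front end measures 128.1 along the axis against the stop face at about 128. The blank (430,235) fills the gap between slide and stop (500,235), so I'll lift straight up.

```bash
python3 -m inch '[{"tx":0,"ty":0,"tz":-0.2,"ax":0,"ay":0,"az":0,"jaw":0},{"tx":0,"ty":0,"tz":-0.2,"ax":0,"ay":0,"az":0,"jaw":0},{"tx":0,"ty":0,"tz":-0.3,"ax":0,"ay":0,"az":0,"jaw":0},{"tx":0,"ty":0,"tz":-0.5,"ax":0,"ay":0,"az":0,"jaw":0},{"tx":0,"ty":0,"tz":-1,"ax":0,"ay":0,"az":0,"jaw":0},{"tx":0,"ty":0,"tz":-2,"ax":0,"ay":0,"az":0,"jaw":0},{"tx":0,"ty":0,"tz":-2,"ax":0,"ay":0,"az":0,"jaw":0},{"tx":0,"ty":0,"tz":-1,"ax":0,"ay":0,"az":0,"jaw":0},{"tx":0,"ty":0,"tz":0,"ax":0,"ay":0,"az":0,"jaw":0},{"tx":0,"ty":0,"tz":0,"ax":0,"ay":0,"az":0,"jaw":0}]'
python3 look.py 7.png
python3 - <<'E'
from h import *
p,d=snap('wrist');W=cloud('wrist',d)
m=masks_of('wrist','pad')[0];w=W[m['pixels']];print('pad z',np.nanpercentile(w[:,2],[10,50,90]))
E
```

```text
t: 15.38
ee_pos: [527.9, 47.7, 109.0]
orientation: [-2.593, -1.773, 0.001]
ft_force: [-0.1, -0.5, -0.2]
width: 0.5
wrist carriage 0.79 [287. 204.] [-49.6 -11.1  28.3] [518.  52.  65.]
wrist carriage 0.29 [461. 202.] [128.9 141.5 168.4] [578. 192.  43.]
wrist blank 0.93 [469. 354.] [174.6 195.3 252.1] [773. 171.  33.]
wrist blank 0.65 [386. 202.] [ 32.5  79.5 128.2] [558. 132.  51.]
wrist stop_face 0.74 [459. 201.] [128.9 141.7 168.3] [578. 192.  44.]
top blank 0.92 [201. 122.] [173.4 218.2 270.4] [768. 199.  30.]
top blank 0.51 [210. 196.] [ 44.8 120.1 126.9] [565. 170.  50.]
top stop_face 0.56 [200. 190.] [127.  147.6 169.6] [582. 194.  43.]
pad z [77.46940422 78.84750538 79.71463221]
```

View pics/wrist7.png

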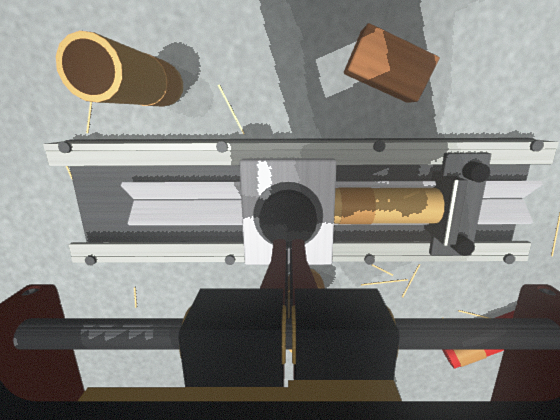

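The blank (390,205) lies straight between the slide and the stop (447,210). Its end is at 128.2 against the stop's 128.9, the pad is up at z 78.8, and the slide's front is at 28.3, about 100 mm from the stop.

```bash
python3 -c "
from workcell import ctrl; print(ctrl.close_job())"
```

```text
the job is handed in; nothing more can be done
None
```

I handed the job in at about 15.5 s of the 38 s. By my checks the blank is seated; no verdict was reported.

**What I did:** I pressed the pad with closed fingers to about 6 mm (around 10 N). I then pushed the slide about 128 mm along its rails until the axial force jumped at the stop, added about 1 mm, and lifted straight off.

**Last checks (wrist camera depth):**

| Check | Measured | Required |
|---|---|---|
| Gap from blank end to stop | about 1 mm | within 3 mm |
| Slide front to stop | about 100 mm | at most 106 mm |
| Pad top height | 78.8 mm (fully up is 78 mm) | under 1 mm pressed |
| Wrist force after lifting | about 0 N | – |

The last wrist picture showed the slide in place against the blank, and the blank lying straight in the trough. The standing tube and wood block in view looked undisturbed. I did not re-measure the bystanders, but the hand met only the pad.

**What disagreed:**
- **Fingertip height:** the true fingertip was about 31–35 mm above the reported TCP height. The scene picture and depth showed this before contact, so I went down by force instead of by the reported height.
- **Top camera:** its detections near the end were partly hidden by the arm, and some were false. I did not rely on them.

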